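# Sweep the loose jar lids into the catch tray

## Task

Clear the painting table: with the outside of the fingers, gently sweep the three loose white jar lids along the table top through the open side of the wooden catch tray, until all three lie flat and completely inside it. Only slide the lids: never pinch, lift or flick them. Leave everything else where it is, including the closed jar with its lid on, and move clear at the end.

Things in the scene. Friction and masses are not known exactly. Their poses are not given: they have to be found in the camera images.
- tray: three-sided wooden catch tray fixed to the table: two side walls and a back wall, each 8 mm thick and 30 mm high, no floor and no sill. It lies to the robot's left. Origin on the table at the middle of the open side (the mouth); its y axis points into the tray. Inside it is 170 mm wide (x from -85 to 85 mm) and 120 mm deep (y from 0 to 120 mm). It stands at a slight yaw, up to 0.3 rad
- lid_a: loose white plastic screw lid from a paint jar: a disc 40 mm in diameter, 16 mm tall, 14 to 25 g, lying flat on the table top side up. Origin at the centre of its underside, z up; yaw is of no meaning
- lid_b: loose white plastic screw lid from a paint jar: a disc 40 mm in diameter, 16 mm tall, 14 to 25 g, lying flat on the table top side up. Origin at the centre of its underside, z up; yaw is of no meaning
- lid_c: loose white plastic screw lid from a paint jar: a disc 40 mm in diameter, 16 mm tall, 14 to 25 g, lying flat on the table top side up. Origin at the centre of its underside, z up; yaw is of no meaning
- jar_closed: bystander: closed glass paint jar with the same kind of white lid screwed on, standing among the loose lids; 42 mm in diameter, 60 mm tall. Origin at the centre of its underside
- jar_open: bystander: empty open glass jar, 42 mm in diameter, 46 mm tall, standing. Origin at the centre of its underside
- tube_a: bystander: metal paint tube lying flat, 113 mm long along its x axis, up to 34 mm wide, 18 mm high, white cap at its +x end. Origin under its middle, at table height
- tube_b: bystander: a second paint tube like tube_a
- knife: bystander: palette knife, wooden handle and small steel blade, 187 mm long, 16 mm high, lying along its x axis, handle to -x. Origin under the blade end of the handle, at table height
- brush: bystander: paint brush with a wooden handle, about 200 mm long, lying along its x axis, handle to -x. Origin under its middle, at table height
- tin: bystander: closed round metal tin, 64 mm in diameter, 36 mm tall, standing. Origin at the centre of its underside

How it is judged:
By the outcome, as a careful person would: the job done as asked, in the order asked, and still so for the second after the job is handed in, with the robot touching nothing.
It also fails if it takes over 67 s, if anything falls off the work surface, if the arm or the gripper's body presses on something with over 40 N, if the wrist force passes 120 N, or if a joint passes its speed limit or range.

## Robot

A 6-joint arm with a two-finger parallel gripper is mounted at the origin on the work surface. World frame = base frame: x ahead of the robot, y to its left, z up, the work surface at z = 0. Lengths are in m, angles in rad, forces in N, time in s.
With the tool pointing down it reaches from about 0.3 to 0.875 m from the base axis. Payload 6.4 kg.
Tool frame: the origin (TCP) lies midway between the tips of the shut fingers; the grasp point (between the pads) lies 19 mm behind it; z points along the fingers, y is the line along which they close (so a half turn about z gives the same grasp; the last joint's range is limited). The gripper opens to 85 mm and grips with 20 to 120 N. Pads are 22 mm wide; open, the fingers measure 114 mm over their backs; the gripper's body (76 mm by 85 mm) begins 54 mm behind the grasp point. The pads swing forward as they close: fully open they stand 13 mm farther back than shut.
Start: joints at [1.107, 0.181, 1.607, -0, 1.354, -0.206], TCP at [0.147, 0.556, 0.231] pointing down, gripper open.
Joint ranges: [-2.99, 2.99], [-0.89, 2.07], [0.3, 2.58], [-1.14, 4.28], [0, 2.63], [-3.12, 3.12]. Speed limits (rad/s): [2.57, 2.57, 3.01, 3.14, 3.14, 3.14].

## Interface

Orientations are given as a unit quaternion [w, x, y, z].
In Python, from bench import status, camera, ctrl gives the robot as it stands. The module is installed in compiled form; this text tells all that it offers.
- The arm moves only by the shell command python3 -m handwheel 'ROWS'. ROWS is JSON, a list that holds one entry, the list of rows, each a list of 7 numbers: the opening, from -1 (shut) to 1 (fully open), then the shift along the tool's x, y, z in cm, then the turn, a rotation vector about the tool's x, y, z in degrees. A call has 1 to 10 rows; each row is the pose to reach, as a shift and turn from the pose commanded when the call began, along the tool's axes at that moment; what a row does not reach only later rows make up. A row lasts 1/8 s, in which the tool goes at most 62.5 mm and 10.7 degrees, less where a joint would pass 70% of its speed; a pose out of reach is approached as far as the arm can. A call with a gripper value outside its range is refused whole. The fingers move at their own pace and stop on an object; the grip force is fixed at half the most. Time passes only in rows, so rows that repeat a pose let the fingers close. It gives the time, the measured TCP pose, the force, the opening and the grip force at its end, in the units of the state.
- status.get_obs(): the state, without advancing time (a new reading comes with each control period).
- camera(name): name is "scene" or "top"; returns a dict with "frame" (480x640x3 uint8, blue, green, red), "depth" (480x640 float32, m along the optical axis (not along the pixel's ray), 0 where there is no reading), "fx", "fy", "cx", "cy" (pixels), "dist" ([k1, k2, p1, p2, k3] as OpenCV has them; the pictures are not rectified), "extrinsics" (4x4, takes a point from camera to world coordinates). Camera axes: x right, y down, z forward; pixel columns grow to the right and rows downward; lengths in m; the calibration is good to about 2 mm. A picture is of the moment at which its call begins.
- ctrl.hand_in(): hands the job in; it is judged then, once.
The state is a dict: "time_s": time; "q": joint angles; "dq": joint speeds; "joint_efforts": joint torques, N m; "eef_pos": TCP position; "eef_rot": TCP orientation; "wrist_force": force on the tool from outside, world axes, zero at the start; "torque": the same for the moment, N m; "opening": opening from 0.0 (shut) to 1.0 (fully open); "grasp_force": force on a finger pad.
Only numpy, scipy, OpenCV 4.12 (cv2) and the standard library are available. Lean on these libraries where they do the work, as an engineer would, in place of code of your own. Each camera call takes 0.05 s, during which the arm holds its last target. There are 200 camera calls.

## Working session

There is one attempt and no reset: what is moved stays moved. The work goes in short steps, Python scripts to look and compute and a shell command to move; the robot and the scene stay as the last step left them, time stands still between calls to the robot, and variables do not carry over. Pictures are saved under pics/ and viewed, at most 10 in all, crops included, and the job is handed in when it is done.

```bash
mkdir -p pics; python3 - <<'E'
from bench import status,camera
import cv2,numpy as np
o=status.get_obs();print({k:np.round(v,3) for k,v in o.items()})
for n in("scene","top"):
    c=camera(n);cv2.imwrite(f"pics/{n}0.png",c["frame"]);print(n,c["fx"],c["fy"],c["cx"],c["cy"],c["dist"]);print(np.round(c["extrinsics"],4))
E
```

```text
{'time_s': np.float64(0.0), 'q': array([ 1.107,  0.182,  1.608,  0.   ,  1.354, -0.206]), 'dq': array([-0.001, -0.001, -0.   , -0.   , -0.001, -0.001]), 'joint_efforts': array([-0.0000e+00, -4.4490e+01, -3.5132e+01, -0.0000e+00,  9.0000e-03,
        0.0000e+00]), 'eef_pos': array([0.146, 0.556, 0.23 ]), 'eef_rot': array([-0.   ,  0.129,  0.992, -0.001]), 'wrist_force': array([-0.845,  0.475,  0.536]), 'torque': array([-0.   , -0.003,  0.04 ]), 'grasp_force': np.float64(0.0), 'opening': np.float64(0.996)}
scene 453.4829160766719 453.4829160766719 316.7194054451845 243.63249130177817 [-0.0286893  0.         0.         0.         0.       ]
[[ 0.7404  0.5565 -0.3769  0.9072]
 [ 0.6721 -0.6107  0.4187 -0.3735]
 [ 0.0029 -0.5634 -0.8262  0.7212]
 [ 0.      0.      0.      1.    ]]
top 513.1354110053244 513.1354110053244 330.4791902876484 234.03200515891703 [-0.05364942  0.          0.          0.          0.        ]
[[ 0.0044 -0.9815  0.1914  0.4272]
 [-1.     -0.0047 -0.0011 -0.0315]
 [ 0.0019 -0.1914 -0.9815  0.8632]
 [ 0.      0.      0.      1.    ]]
```

View pics/top0.png

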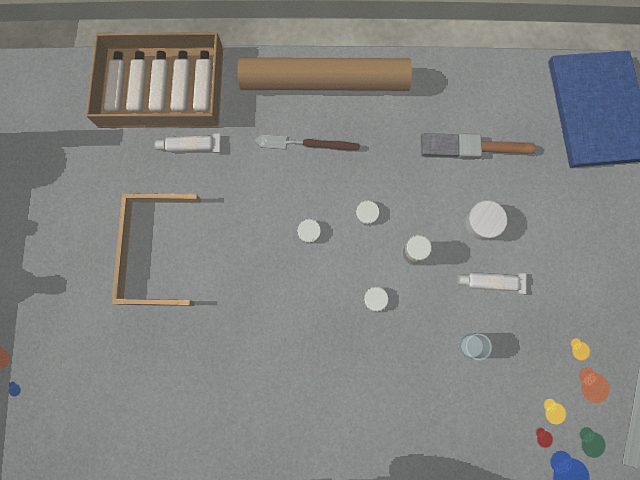

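View pics/scene0.png

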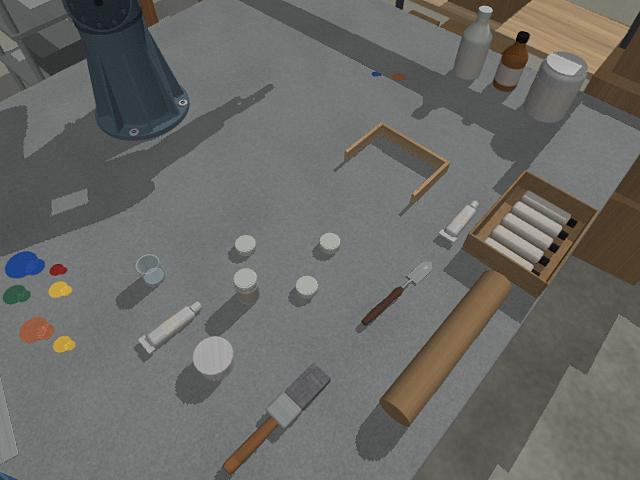

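The top view shows loose lids at about (309,231), (368,212) and (376,299). The closed jar is at (418,248), and the tray's mouth faces right, between about (196,197) and (190,303). The scene view agrees: lids at (330,243), (306,288), (245,245).

```bash
cat > h.py <<'E'
from bench import status,camera
import cv2,numpy as np
def ray(c,uv,z):
    K=np.array([[c["fx"],0,c["cx"]],[0,c["fy"],c["cy"]],[0,0,1.]])
    p=cv2.undistortPoints(np.float64(uv).reshape(-1,1,2),K,np.float64(c["dist"])).reshape(-1,2)
    E=c["extrinsics"];d=np.c_[p,np.ones(len(p))]@E[:3,:3].T;o=E[:3,3]
    return o+d*((z-o[2])/d[:,2])[:,None]
def blobs(c,lo,hi,amin,amax):
    hsv=cv2.cvtColor(c["frame"],cv2.COLOR_BGR2HSV);m=cv2.inRange(hsv,lo,hi)
    n,_,s,ce=cv2.connectedComponentsWithStats(m)
    return [(ce[i],s[i]) for i in range(1,n) if amin<s[i,4]<amax]
def lids(name,amin=200,amax=900):
    c=camera(name)
    out=[]
    for ce,s in blobs(c,(0,0,190),(179,40,255),amin,amax):
        if .75<s[2]/s[3]<1.45: out.append((ce,s[2:5],ray(c,[ce],.016)[0]))
    return c,out
def tool():
    from scipy.spatial.transform import Rotation as R
    o=status.get_obs();w=o["eef_rot"];return o,R.from_quat(np.r_[w[1:],w[0]])
E
python3 - <<'E'
from h import *
for n in("top","scene"):
    c,l=lids(n)
    for ce,s,p in l: print(n,ce.round(1),s,p.round(4),"jar z60:",ray(c,[ce],.06)[0].round(3))
    hsv=cv2.cvtColor(c["frame"],cv2.COLOR_BGR2HSV)
    m=cv2.inRange(hsv,(8,80,90),(25,255,255))
    x0,y0,x1,y1=(100,180,215,315) if n=="top" else (335,115,460,215)
    r=np.zeros_like(m);r[y0:y1,x0:x1]=m[y0:y1,x0:x1]
    ct=max(cv2.findContours(r,0,2)[0],key=cv2.contourArea)
    a=cv2.approxPolyDP(ct,2.5,True)[:,0]
    print(a.tolist());print(ray(c,a,.03).round(3).tolist())
c=camera("top");print("others z.02",ray(c,[(418,248),(488,219),(476,347),(262,142),(360,148),(465,280),(220,145),(157,146),(460,281)],.02).round(3).tolist())
o,R_=tool();print(R_.as_matrix().round(3))
c=camera("scene");E=np.linalg.inv(c["extrinsics"]);p=E[:3,:3]@o["eef_pos"]+E[:3,3];print(p/p[2]*c["fx"])
E
```

```text
top [367.1 211.4] [ 23  22 380] [ 0.6318 -0.0944  0.016 ] jar z60: [ 0.621 -0.091  0.06 ]
top [308.4 230. ] [ 23  23 376] [0.5991 0.0048 0.016 ] jar z60: [0.59  0.003 0.06 ]
top [418.4 247.1] [ 24  23 433] [ 0.5708 -0.1801  0.016 ] jar z60: [ 0.563 -0.172  0.06 ]
top [375.8 298.6] [ 24  23 419] [ 0.4846 -0.1075  0.016 ] jar z60: [ 0.482 -0.104  0.06 ]
[[123, 193], [112, 302], [191, 305], [189, 300], [117, 299], [116, 287], [125, 198], [196, 198], [196, 195]]
[[0.659, 0.32, 0.03], [0.475, 0.323, 0.03], [0.472, 0.193, 0.03], [0.48, 0.196, 0.03], [0.48, 0.315, 0.03], [0.5, 0.318, 0.03], [0.65, 0.315, 0.03], [0.65, 0.194, 0.03], [0.656, 0.194, 0.03]]
[[381, 122], [345, 150], [345, 159], [380, 132], [437, 167], [412, 194], [412, 203], [446, 171], [444, 168], [449, 162]]
[[0.475, 0.322, 0.03], [0.473, 0.198, 0.03], [0.49, 0.178, 0.03], [0.494, 0.294, 0.03], [0.647, 0.29, 0.03], [0.652, 0.194, 0.03], [0.665, 0.175, 0.03], [0.668, 0.293, 0.03], [0.66, 0.298, 0.03], [0.658, 0.32, 0.03]]
others z.02 [[0.569, -0.179, 0.02], [0.619, -0.299, 0.02], [0.407, -0.269, 0.02], [0.754, 0.087, 0.02], [0.744, -0.083, 0.02], [0.515, -0.255, 0.02], [0.748, 0.16, 0.02], [0.747, 0.271, 0.02], [0.514, -0.247, 0.02]]
[[-0.967  0.255 -0.   ]
 [ 0.255  0.967 -0.001]
 [ 0.    -0.001 -1.   ]]
[  25.15295708 -299.76782027  453.48291608]
```

The tray is almost square to the world: inside x is 0.480 to 0.650, the mouth is at y≈0.195 and the back at 0.315. B comes first, since it blocks A's path. I'll shut the fingers, turn their backs to the push direction and go above B's near side.

```bash
python3 -m handwheel '[[[-1,-12,-9,2,0,0,-5],[-1,-24,-18,4,0,0,-10],[-1,-36,-28,6,0,0,-15],[-1,-48,-37,8,0,0,-20],[-1,-59.5,-45.8,10,0,0,-22.1],[-1,-59.5,-45.8,10,0,0,-22.1],[-1,-59.5,-45.8,10,0,0,-22.1],[-1,-59.5,-45.8,10,0,0,-22.1],[-1,-59.5,-45.8,10,0,0,-22.1],[-1,-59.5,-45.8,10,0,0,-22.1]]]'
```

```text
time_s: 1.55
eef_pos: [0.5262, 0.0637, 0.1488]
eef_rot: [0.0, -0.064, 0.998, 0.0]
wrist_force: [-0.0, 0.7, 0.9]
opening: 0.001
grasp_force: 0.0
```

```bash
cat >> h.py <<'E'
def goto(x,y,z,ang):
    "tool-frame shift (cm) and turn about tool z (deg) to put TCP at x,y,z with tool y at ang deg"
    o,R=tool();M=R.as_matrix();s=M.T@(np.array([x,y,z])-o["eef_pos"])*100
    a=np.degrees(np.arctan2(M[1,1],M[0,1]));print("t",o["time_s"],"at",o["eef_pos"].round(4),"yaw",a.round(1),"tilt",M[:,2].round(3),"open",o["opening"],"F",o["wrist_force"].round(1),"shift",s.round(2),"turn",round(a-ang,1))
E
python3 -c "
from h import *
goto(.6045,-.039,.13,97.3)"
```

```text
t 1.55 at [0.5262 0.0637 0.1488] yaw 97.3 tilt [ 0.001  0.    -1.   ] open 0.001182405485202824 F [-0.   0.7  0.9] shift [ -6.46 -11.18   1.88] turn 0.0
```

```bash
python3 -m handwheel '[[[-1,-3,-5.5,1,0,0,0],[-1,-6.4,-11.1,4,0,0,0],[-1,-6.4,-11.1,7,0,0,0],[-1,-6.4,-11.1,7,0,0,0],[-1,-6.4,-11.1,7,0,0,0]]]'; python3 - <<'E'
from h import *
goto(.6045,-.039,.007,97.3)
c=camera("top");cv2.imwrite("pics/top1.png",cv2.resize(c["frame"][130:330,220:460],None,fx=3,fy=3))
E
```

```text
time_s: 2.17
eef_pos: [0.6027, -0.0358, 0.0797]
eef_rot: [0.0, -0.064, 0.998, 0.0]
wrist_force: [0.2, -0.1, 0.9]
opening: 0.003
grasp_force: 0.0
t 2.175 at [ 0.6027 -0.0358  0.0797] yaw 97.4 tilt [ 0.  0. -1.] open 0.0027144288240016187 F [ 0.2 -0.1  0.9] shift [-0.13 -0.34  7.27] turn 0.1
```

View pics/top1.png

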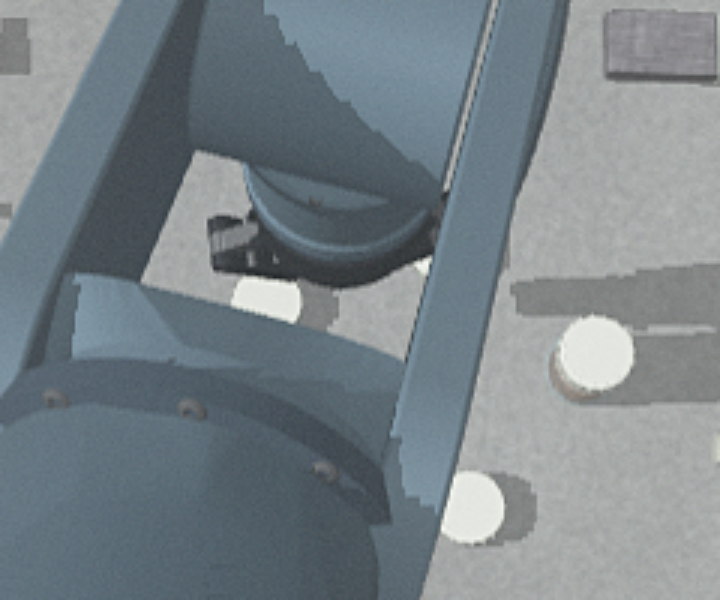

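The arm hides much of the top view. Lid B is partly visible at crop (267,300) and A is under the wrist, while the closed jar at (592,353) is clear of the gripper. I'll go down and check from the scene camera.

```bash
python3 -m handwheel '[[[-1,-0.1,-0.3,2.5,0,0,0],[-1,-0.1,-0.3,5,0,0,0],[-1,-0.1,-0.3,6.8,0,0,0],[-1,-0.1,-0.3,7.2,0,0,0],[-1,-0.1,-0.3,7.2,0,0,0]]]'; python3 - <<'E'
from h import *
goto(.6045,-.039,.007,97.3)
c=camera("scene");cv2.imwrite("pics/sc1.png",cv2.resize(c["frame"][120:360,180:460],None,fx=2.5,fy=2.5))
E
```

```text
time_s: 2.85
eef_pos: [0.6045, -0.0391, 0.0075]
eef_rot: [0.0, -0.064, 0.998, -0.0]
wrist_force: [-0.1, -1.0, -0.3]
opening: -0.004
grasp_force: 0.0
t 2.85 at [ 0.6045 -0.0391  0.0075] yaw 97.4 tilt [ 0.001 -0.    -1.   ] open -0.004223056008466695 F [-0.1 -1.  -0.3] shift [0.   0.01 0.05] turn 0.1
```

View pics/sc1.png

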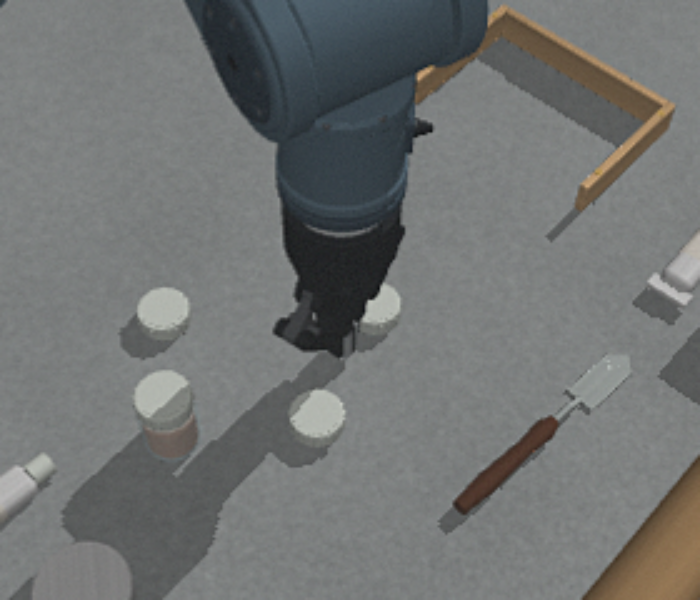

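The fingers are down behind B (partly hidden at crop (380,308)). A at (317,418) and C at (163,312) are clear. Pushing B now.

```bash
python3 -m handwheel '[[[-1,0,0.4,0,0,0,0],[-1,0,0.8,0,0,0,0],[-1,0,1.2,0,0,0,0],[-1,0,1.8,0,0,0,0],[-1,0,2.6,0,0,0,0],[-1,0,3.4,0,0,0,0],[-1,0,4.2,0,0,0,0],[-1,0,5,0,0,0,0],[-1,0,5.8,0,0,0,0],[-1,0,6.5,0,0,0,0]]]'; python3 - <<'E'
from h import *
goto(.569,.236,.007,97.3)
for n in("top","scene"):
    c=camera(n)
    if n=="scene":cv2.imwrite("pics/sc2.png",cv2.resize(c["frame"][120:360,180:460],None,fx=2.5,fy=2.5))
    for ce,s in blobs(c,(0,0,170),(179,45,255),100,1500): print(n,ce.round(0),s[2:5],ray(c,[ce],.016)[0].round(3))
E
```

```text
time_s: 4.15
eef_pos: [0.5958, 0.0258, 0.0069]
eef_rot: [0.0, -0.064, 0.998, -0.0]
wrist_force: [-0.6, -0.4, 0.8]
opening: -0.001
grasp_force: 0.7
t 4.15 at [0.5958 0.0258 0.0069] yaw 97.3 tilt [ 0. -0. -1.] open -0.0007773948203919849 F [-0.6 -0.4  0.8] shift [-3.000e-02  2.119e+01 -1.000e-02] turn 0.0
top [448.  62.] [ 17  31 149] [ 0.912 -0.245  0.016]
top [134.  85.] [ 18  51 647] [0.866 0.323 0.016]
top [178.  84.] [ 17  51 685] [0.866 0.243 0.016]
top [201.  84.] [ 16  51 686] [0.866 0.202 0.016]
top [113.  85.] [ 18  49 533] [0.865 0.362 0.016]
top [156.  84.] [ 17  50 656] [0.866 0.283 0.016]
top [321. 105.] [ 52  26 487] [ 0.827 -0.015  0.016]
top [383. 107.] [ 82  32 757] [ 0.823 -0.125  0.016]
top [288. 123.] [ 52  39 619] [0.791 0.043 0.016]
top [214. 135.] [ 32  25 148] [0.768 0.174 0.016]
top [188. 143.] [ 46  14 607] [0.755 0.219 0.016]
top [ 99. 211.] [  70  101 1081] [0.631 0.364 0.016]
top [164. 188.] [ 28  14 138] [0.671 0.255 0.016]
top [543. 198.] [ 30  18 155] [ 0.657 -0.399  0.016]
top [ 78. 208.] [ 20  14 101] [0.637 0.402 0.016]
top [165. 222.] [ 36  53 591] 
[... 748 characters left out ...]
14  0.016]
top [383. 463.] [ 26  31 173] [ 0.228 -0.117  0.016]
top [326. 469.] [ 23  24 118] [ 0.219 -0.027  0.016]
scene [562.  64.] [ 35  22 433] [0.679 0.842 0.016]
scene [538. 216.] [ 47  31 373] [0.866 0.328 0.016]
scene [461. 219.] [ 27  28 305] [0.755 0.22  0.016]
scene [529. 229.] [ 48  33 405] [0.866 0.287 0.016]
scene [349. 223.] [ 13  14 114] [0.599 0.063 0.016]
scene [519. 241.] [ 48  34 425] [0.866 0.247 0.016]
scene [245. 243.] [ 20  17 252] [ 0.484 -0.106  0.016]
scene [509. 254.] [ 47  33 328] [0.866 0.21  0.016]
scene [240. 274.] [ 17  16 122] [ 0.529 -0.158  0.016]
scene [307. 285.] [ 20  19 276] [ 0.633 -0.093  0.016]
scene [172. 323.] [ 45  32 445] [ 0.513 -0.301  0.016]
```

View pics/sc2.png

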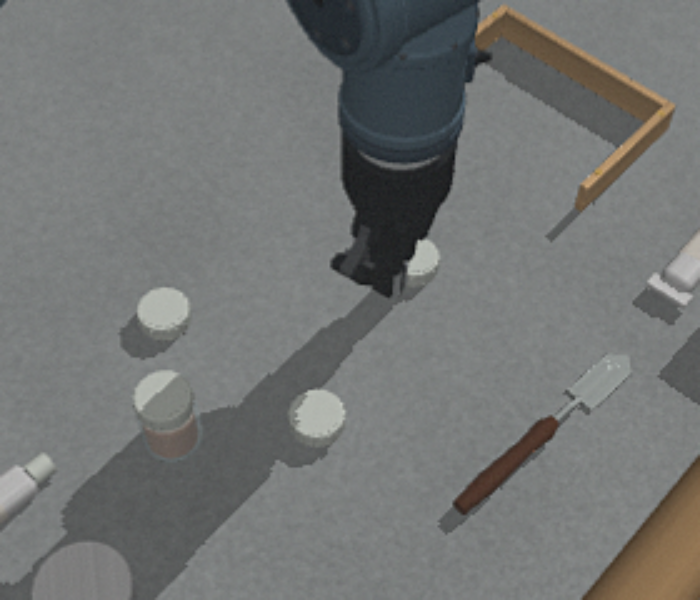

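B is moving with the fingers (right part at crop (425,262)), and A and C haven't moved. Continuing the push.

```bash
python3 -m handwheel '[[[-1,0,0.7,0,0,0,0],[-1,0,1.5,0,0,0,0],[-1,0,2.3,0,0,0,0],[-1,0,3.1,0,0,0,0],[-1,0,3.9,0,0,0,0],[-1,0,4.7,0,0,0,0],[-1,0,5.5,0,0,0,0],[-1,0,6.3,0,0,0,0],[-1,0,7.1,0,0,0,0],[-1,0,7.9,0,0,0,0]]]'; python3 - <<'E'
from h import *
goto(.569,.236,.007,97.3)
c=camera("scene")
for ce,s in blobs(c,(0,0,170),(179,45,255),40,600):
  p=ray(c,[ce],.016)[0]
  if .45<p[0]<.68 and -.2<p[1]<.35: print(ce.round(0),s,p.round(3))
cv2.imwrite("pics/sc3.png",cv2.resize(c["frame"][80:320,230:510],None,fx=2.5,fy=2.5))
E
```

```text
time_s: 5.5
eef_pos: [0.5856, 0.1041, 0.0068]
eef_rot: [-0.0, -0.064, 0.998, 0.0]
wrist_force: [0.3, -0.2, -1.5]
opening: -0.001
grasp_force: 0.1
t 5.5 at [0.5856 0.1041 0.0068] yaw 97.3 tilt [-0.  0. -1.] open -0.0011426863494854412 F [ 0.3 -0.2 -1.5] shift [-0.03 13.29 -0.02] turn 0.0
[370. 198.] [365 191  12  13  98] [0.59  0.14  0.016]
[245. 243.] [235 235  20  17 250] [ 0.484 -0.106  0.016]
[309. 286.] [298 277  20  18 200] [ 0.637 -0.093  0.016]
```

View pics/sc3.png

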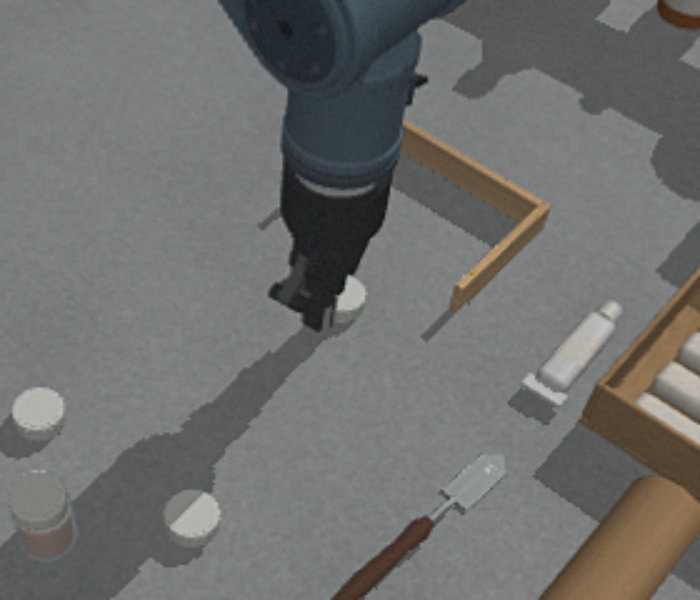

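B stays in contact at crop (350,300) with no sideways drift, heading between the tray walls. Finishing the push.

```bash
python3 -m handwheel '[[[-1,0,0.7,0,0,0,0],[-1,0,1.5,0,0,0,0],[-1,0,2.3,0,0,0,0],[-1,0,3.1,0,0,0,0],[-1,0,3.9,0,0,0,0],[-1,0,4.7,0,0,0,0],[-1,0,5.5,0,0,0,0],[-1,0,6.3,0,0,0,0],[-1,0,7.1,0,0,0,0],[-1,0,7.9,0,0,0,0]]]'; python3 -m handwheel '[[[-1,0,0.8,0,0,0,0],[-1,0,1.6,0,0,0,0],[-1,0,2.4,0,0,0,0],[-1,0,3.2,0,0,0,0],[-1,0,3.9,0,0,0,0],[-1,0,4.5,0,0,0,0],[-1,0,4.9,0,0,0,0],[-1,0,5.2,0,0,0,0],[-1,0,5.3,0,0,0,0],[-1,0,5.3,0,0,0,0]]]'; python3 -c "
from h import *
goto(.569,.236,.007,97.3)"
```

```text
time_s: 6.8
eef_pos: [0.5756, 0.1825, 0.0068]
eef_rot: [-0.0, -0.064, 0.998, -0.0]
wrist_force: [-0.5, -0.6, -0.4]
opening: 0.001
grasp_force: 0.1
time_s: 8.05
eef_pos: [0.5689, 0.2345, 0.0068]
eef_rot: [-0.0, -0.064, 0.998, -0.0]
wrist_force: [-0.5, 0.3, -0.1]
opening: 0.003
grasp_force: 0.0
t 8.05 at [0.5689 0.2345 0.0068] yaw 97.3 tilt [-0. -0. -1.] open 0.0030652503112084143 F [-0.5  0.3 -0.1] shift [-0.03  0.15 -0.02] turn 0.0
```

B's push is done. Backing off, rising and moving behind A.

```bash
python3 -m handwheel '[[[-1,0,-1.5,0,0,0,0],[-1,0,-3,-3,0,0,0],[-1,0,-5,-7,0,0,0],[-1,-0.5,-10,-10,0,0,1],[-1,-1,-16,-10,0,0,3],[-1,-1.3,-22,-10,0,0,4.8],[-1,-1.5,-28,-10,0,0,4.8],[-1,-1.7,-34,-10,0,0,4.8],[-1,-1.7,-38,-9,0,0,4.8],[-1,-1.7,-38,-8,0,0,4.8]]]'; python3 - <<'E'
from h import *
goto(.634,-.140,.007,92.5)
for n in("top","scene"):
    c=camera(n)
    for ce,s in blobs(c,(0,0,170),(179,45,255),80,1000):
        p=ray(c,[ce],.016)[0]
        if .45<p[0]<.68 and -.2<p[1]<.35: print(n,ce.round(0),s[2:],p.round(3))
E
```

```text
time_s: 9.3
eef_pos: [0.634, -0.1449, 0.0867]
eef_rot: [0.0, -0.02, 1.0, -0.001]
wrist_force: [-0.3, 1.1, 0.2]
opening: -0.0
grasp_force: 0.0
t 9.3 at [ 0.634  -0.1449  0.0867] yaw 92.2 tilt [ 0.001 -0.001 -1.   ] open -0.0004780914046043873 F [-0.3  1.1  0.2] shift [-0.01  0.5   7.97] turn -0.3
scene [398. 158.] [ 17  12 165] [0.565 0.268 0.016]
scene [244. 243.] [ 20  17 246] [ 0.484 -0.107  0.016]
scene [242. 278.] [ 20  20 256] [ 0.537 -0.161  0.016]
scene [306. 285.] [ 22  19 313] [ 0.631 -0.094  0.016]
```

B lies at (0.565, 0.268), as planned. Descending behind A and pushing.

```bash
python3 -m handwheel '[[[-1,0,0.1,3,0,0,0],[-1,0,0.1,6,0,0,0],[-1,0,0.1,7.8,0,0,0],[-1,0,0.2,8,0,0,0],[-1,0,0.2,8,0,0,0],[-1,0,0.6,8,0,0,0],[-1,0,1.0,8,0,0,0],[-1,0,1.4,8,0,0,0],[-1,0,1.8,8,0,0,0],[-1,0,2.2,8,0,0,0]]]'; python3 -c "
from h import *
goto(.619,.216,.007,92.5)"
```

```text
time_s: 10.65
eef_pos: [0.6335, -0.1182, 0.0072]
eef_rot: [0.0, -0.022, 1.0, -0.0]
wrist_force: [-0.4, -1.6, 1.8]
opening: -0.001
grasp_force: 0.9
t 10.65 at [ 0.6335 -0.1182  0.0072] yaw 92.5 tilt [ 0.001 -0.001 -1.   ] open -0.0005214731903850528 F [-0.4 -1.6  1.8] shift [-2.000e-02  3.345e+01  0.000e+00] turn 0.0
```

```bash
python3 -m handwheel '[[[-1,0,0.5,0,0,0,0],[-1,0,1.2,0,0,0,0],[-1,0,2,0,0,0,0],[-1,0,2.8,0,0,0,0],[-1,0,3.6,0,0,0,0],[-1,0,4.4,0,0,0,0],[-1,0,5.2,0,0,0,0],[-1,0,6,0,0,0,0],[-1,0,6.8,0,0,0,0],[-1,0,7.6,0,0,0,0]]]'; python3 - <<'E'
from h import *
goto(.619,.216,.007,92.5)
c=camera("scene")
for ce,s in blobs(c,(0,0,170),(179,45,255),40,600):
  p=ray(c,[ce],.016)[0]
  if .45<p[0]<.68 and -.2<p[1]<.35: print(ce.round(0),s,p.round(3))
cv2.imwrite("pics/sc4.png",cv2.resize(c["frame"][80:320,200:480],None,fx=2.5,fy=2.5))
E
```

```text
time_s: 11.9
eef_pos: [0.63, -0.0419, 0.007]
eef_rot: [0.0, -0.022, 1.0, -0.0]
wrist_force: [0.6, -2.3, 4.5]
opening: -0.002
grasp_force: 2.4
t 11.9 at [ 0.63   -0.0419  0.007 ] yaw 92.5 tilt [ 0. -0. -1.] open -0.0023516378432619873 F [ 0.6 -2.3  4.5] shift [-4.000e-02  2.581e+01 -1.000e-02] turn 0.0
[398. 158.] [390 153  17  12 163] [0.565 0.268 0.016]
[245. 243.] [235 235  20  17 253] [ 0.484 -0.106  0.016]
[340. 255.] [334 248  13  15 129] [ 0.635 -0.007  0.016]
[245. 277.] [234 268  23  20 340] [ 0.539 -0.157  0.016]
```

View pics/sc4.png

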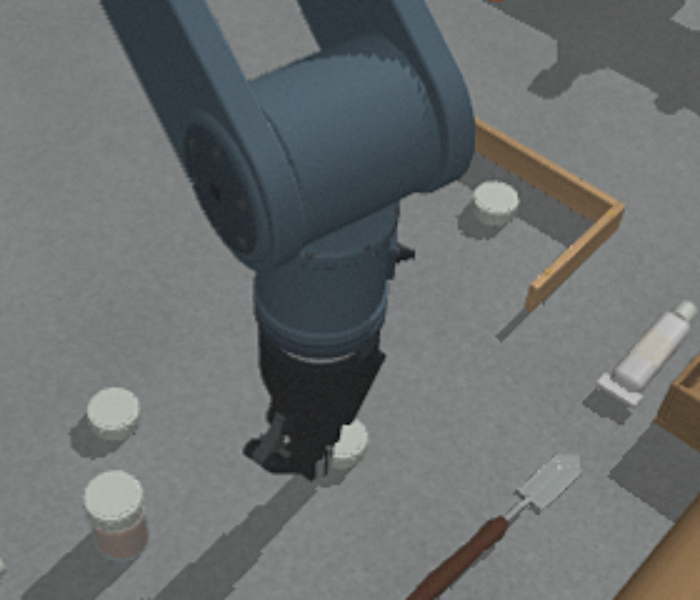

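B lies in the tray at crop (495,202). A rides along at (350,442) and nothing else has been disturbed. Continuing with the same straight push.

```bash
python3 -m handwheel '[[[-1,0,0.8,0,0,0,0],[-1,0,1.6,0,0,0,0],[-1,0,2.4,0,0,0,0],[-1,0,3.2,0,0,0,0],[-1,0,4,0,0,0,0],[-1,0,4.8,0,0,0,0],[-1,0,5.6,0,0,0,0],[-1,0,6.4,0,0,0,0],[-1,0,7.2,0,0,0,0],[-1,0,8,0,0,0,0]]]'; python3 -m handwheel '[[[-1,0,0.8,0,0,0,0],[-1,0,1.6,0,0,0,0],[-1,0,2.4,0,0,0,0],[-1,0,3.2,0,0,0,0],[-1,0,4,0,0,0,0],[-1,0,4.8,0,0,0,0],[-1,0,5.6,0,0,0,0],[-1,0,6.4,0,0,0,0],[-1,0,7.2,0,0,0,0],[-1,0,8,0,0,0,0]]]'; python3 - <<'E'
from h import *
goto(.619,.216,.007,92.5)
c=camera("scene")
for ce,s in blobs(c,(0,0,170),(179,45,255),40,600):
  p=ray(c,[ce],.016)[0]
  if .45<p[0]<.68 and -.2<p[1]<.35: print(ce.round(0),s,p.round(3))
E
```

```text
time_s: 13.2
eef_pos: [0.6263, 0.0382, 0.0068]
eef_rot: [-0.0, -0.022, 1.0, 0.0]
wrist_force: [-0.1, -3.0, 4.5]
opening: -0.002
grasp_force: 2.1
time_s: 14.45
eef_pos: [0.6228, 0.1181, 0.0068]
eef_rot: [-0.0, -0.022, 1.0, -0.0]
wrist_force: [1.2, -3.2, 4.1]
opening: -0.002
grasp_force: 2.1
t 14.45 at [0.6228 0.1181 0.0068] yaw 92.5 tilt [-0. -0. -1.] open -0.0021538403937320138 F [ 1.2 -3.2  4.1] shift [-0.06  9.8  -0.02] turn 0.0
[390. 204.] [384 197  12  14  94] [0.629 0.153 0.016]
[245. 243.] [235 235  20  17 251] [ 0.484 -0.106  0.016]
[245. 272.] [234 268  23   8 116] [ 0.532 -0.149  0.016]
```

```bash
python3 -m handwheel '[[[-1,0,0.8,0,0,0,0],[-1,0,1.6,0,0,0,0],[-1,0,2.4,0,0,0,0],[-1,0,3.2,0,0,0,0],[-1,0,4,0,0,0,0],[-1,0,4.8,0,0,0,0],[-1,0,5.6,0,0,0,0],[-1,0,6.4,0,0,0,0],[-1,0,7.2,0,0,0,0],[-1,0,8,0,0,0,0]]]'; python3 -m handwheel '[[[-1,0,0.6,0,0,0,0],[-1,0,1.1,0,0,0,0],[-1,0,1.5,0,0,0,0],[-1,0,1.7,0,0,0,0],[-1,0,1.7,0,0,0,0],[-1,0,0.9,0,0,0,0],[-1,0,-0.5,0,0,0,0],[-1,0,-2,-2,0,0,0],[-1,0,-4,-6,0,0,0],[-1,0,-8,-10,0,0,0]]]'; python3 - <<'E'
from h import *
goto(.480,-.158,.09,85.2)
for n in("scene","top"):
  c=camera(n)
  for ce,s in blobs(c,(0,0,170),(179,45,255),40,600):
    p=ray(c,[ce],.016)[0]
    if .45<p[0]<.68 and -.2<p[1]<.35: print(n,ce.round(0),s,p.round(3))
E
```

```text
time_s: 15.75
eef_pos: [0.6192, 0.198, 0.0068]
eef_rot: [-0.0, -0.022, 1.0, 0.0]
wrist_force: [-0.2, -2.1, 1.4]
opening: -0.001
grasp_force: 1.4
time_s: 17.0
eef_pos: [0.6229, 0.1167, 0.1092]
eef_rot: [0.0, -0.023, 1.0, 0.0]
wrist_force: [1.0, -0.5, -0.0]
opening: 0.003
grasp_force: 0.0
t 17.0 at [0.6229 0.1167 0.1092] yaw 92.6 tilt [ 0.001  0.    -1.   ] open 0.0026303164137475815 F [ 1.  -0.5 -0. ] shift [ 15.52 -26.8    1.9 ] turn 7.4
scene [401. 160.] [396 154  11  11  76] [0.574 0.269 0.016]
scene [412. 175.] [403 169  18  13 168] [0.616 0.248 0.016]
scene [245. 243.] [235 235  20  17 239] [ 0.484 -0.106  0.016]
scene [245. 278.] [234 269  23  19 319] [ 0.54  -0.157  0.016]
top [300. 189.] [287 168  26  39 185] [0.671 0.019 0.016]
top [263. 191.] [248 172  27  33  76] [0.668 0.084 0.016]
top [352. 198.] [330 184  44  24 352] [ 0.655 -0.068  0.016]
top [373. 192.] [361 185  23  16  96] [ 0.666 -0.105  0.016]
top [312. 195.] [308 187  10  15  51] [ 0.661 -0.001  0.016]
top [387. 202.] [382 197  14   8  41] [ 0.649 -0.128  0.016]
top [321. 207.] [317 199   9  15  44] [ 0.64  -0.015  0.016]
top [168. 211.] [159 208  18   7  71] [0.632 0.246 0.016]
top [266. 225.] [258 214  19  22  97] [0.607 0.077 0.016]
top [314. 219.] [307 216  15   8  51] [ 0.618 -0.004  0.016]
top [288. 236.] [284 225   9  22  58] [0.589 0.039 0.016]
top [264. 247.] [259 242  13  11  43] [0.57  0.078 0.016]
top [287. 279.] [280 270  17  16  66] [0.516 0.039 0.016]
top [317. 306.] [311 298  13  13  41] [ 0.473 -0.011  0.016]
```

A lies at (0.616, 0.248). Next, behind C.

```bash
python3 -m handwheel '[[[-1,3,-5,0,0,0,1],[-1,6,-10,0,0,0,3],[-1,9,-16,0,0,0,5],[-1,12,-21,0,0,0,7.4],[-1,15.5,-26.7,0,0,0,7.4],[-1,15.5,-26.7,1,0,0,7.4],[-1,15.5,-26.7,2,0,0,7.4],[-1,15.5,-26.7,2,0,0,7.4]]]'; python3 -c "
from h import *
goto(.480,-.157,.007,85.2)"
```

```text
time_s: 18.1
eef_pos: [0.4794, -0.1546, 0.0858]
eef_rot: [-0.001, 0.042, 0.999, 0.001]
wrist_force: [-0.6, -0.3, -0.4]
opening: -0.0
grasp_force: 0.0
t 18.1 at [ 0.4794 -0.1546  0.0858] yaw 85.2 tilt [-0.002  0.002 -1.   ] open -0.00018365912820750621 F [-0.6 -0.3 -0.4] shift [-0.1  -0.25  7.88] turn -0.0
```

```bash
python3 -m handwheel '[[[-1,0,-0.1,3,0,0,0],[-1,0,-0.1,6,0,0,0],[-1,0,0,7.7,0,0,0],[-1,0,0,7.9,0,0,0],[-1,0,0,7.9,0,0,0],[-1,0,0.4,7.9,0,0,0],[-1,0,0.8,7.9,0,0,0],[-1,0,1.2,7.9,0,0,0],[-1,0,1.6,7.9,0,0,0],[-1,0,2,7.9,0,0,0]]]'; python3 -m handwheel '[[[-1,0,0.5,0,0,0,0],[-1,0,1.2,0,0,0,0],[-1,0,2,0,0,0,0],[-1,0,2.8,0,0,0,0],[-1,0,3.6,0,0,0,0],[-1,0,4.4,0,0,0,0],[-1,0,5.2,0,0,0,0],[-1,0,6,0,0,0,0],[-1,0,6.8,0,0,0,0],[-1,0,7.6,0,0,0,0]]]'; python3 - <<'E'
from h import *
goto(.511,.216,.007,85.2)
c=camera("scene")
for ce,s in blobs(c,(0,0,170),(179,45,255),40,600):
  p=ray(c,[ce],.016)[0]
  if .45<p[0]<.68 and -.2<p[1]<.35: print(ce.round(0),s,p.round(3))
cv2.imwrite("pics/sc5.png",cv2.resize(c["frame"][80:320,200:480],None,fx=2.5,fy=2.5))
E
```

```text
time_s: 19.35
eef_pos: [0.4815, -0.1359, 0.0079]
eef_rot: [0.0, 0.042, 0.999, -0.0]
wrist_force: [-0.2, -0.7, -0.1]
opening: -0.002
grasp_force: 0.2
time_s: 20.6
eef_pos: [0.488, -0.0598, 0.0078]
eef_rot: [-0.0, 0.042, 0.999, -0.0]
wrist_force: [-0.2, -1.2, 1.0]
opening: 0.001
grasp_force: 0.3
t 20.6 at [ 0.488  -0.0598  0.0078] yaw 85.1 tilt [-0. -0. -1.] open 0.001408513340144243 F [-0.2 -1.2  1. ] shift [ 0.05 27.68  0.08] turn -0.1
[398. 158.] [390 153  17  12 162] [0.565 0.268 0.016]
[412. 175.] [403 169  19  13 179] [0.616 0.248 0.016]
[279. 220.] [271 213  17  15 183] [ 0.493 -0.025  0.016]
[245. 277.] [234 268  23  20 335] [ 0.539 -0.157  0.016]
```

View pics/sc5.png

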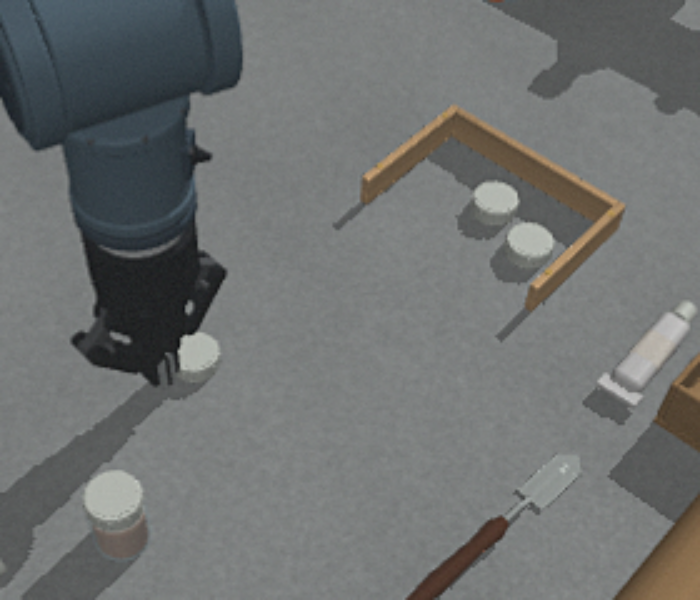

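B and A sit well inside the tray (crop (495,202) and (530,245)), and C is moving along at (197,355). Continuing to the end.

```bash
python3 -m handwheel '[[[-1,0,0.8,0,0,0,0],[-1,0,1.6,0,0,0,0],[-1,0,2.4,0,0,0,0],[-1,0,3.2,0,0,0,0],[-1,0,4,0,0,0,0],[-1,0,4.8,0,0,0,0],[-1,0,5.6,0,0,0,0],[-1,0,6.4,0,0,0,0],[-1,0,7.2,0,0,0,0],[-1,0,8,0,0,0,0]]]'; python3 -m handwheel '[[[-1,0,0.8,0,0,0,0],[-1,0,1.6,0,0,0,0],[-1,0,2.4,0,0,0,0],[-1,0,3.2,0,0,0,0],[-1,0,4,0,0,0,0],[-1,0,4.8,0,0,0,0],[-1,0,5.6,0,0,0,0],[-1,0,6.4,0,0,0,0],[-1,0,7.2,0,0,0,0],[-1,0,8,0,0,0,0]]]'; python3 - <<'E'
from h import *
goto(.511,.216,.007,85.2)
c=camera("scene")
for ce,s in blobs(c,(0,0,170),(179,45,255),40,600):
  p=ray(c,[ce],.016)[0]
  if .45<p[0]<.68 and -.2<p[1]<.35: print(ce.round(0),s,p.round(3))
E
```

```text
time_s: 21.9
eef_pos: [0.4947, 0.0199, 0.0078]
eef_rot: [-0.0, 0.042, 0.999, 0.0]
wrist_force: [0.2, -0.9, -0.4]
opening: 0.002
grasp_force: 0.1
time_s: 23.15
eef_pos: [0.5015, 0.0996, 0.0078]
eef_rot: [-0.0, 0.042, 0.999, 0.0]
wrist_force: [-0.8, -0.7, -0.4]
opening: 0.002
grasp_force: 0.1
t 23.15 at [0.5015 0.0996 0.0078] yaw 85.1 tilt [-0.  0. -1.] open 0.0019706311080127012 F [-0.8 -0.7 -0.4] shift [ 0.05 11.68  0.08] turn -0.1
[398. 158.] [390 153  17  12 156] [0.566 0.268 0.016]
[412. 175.] [403 169  18  13 173] [0.616 0.248 0.016]
[338. 179.] [332 172  14  14 134] [0.508 0.134 0.016]
[246. 278.] [235 269  22  19 272] [ 0.542 -0.156  0.016]
```

```bash
python3 -m handwheel '[[[-1,0,0.8,0,0,0,0],[-1,0,1.6,0,0,0,0],[-1,0,2.4,0,0,0,0],[-1,0,3.2,0,0,0,0],[-1,0,4,0,0,0,0],[-1,0,4.8,0,0,0,0],[-1,0,5.6,0,0,0,0],[-1,0,6.4,0,0,0,0],[-1,0,7.2,0,0,0,0],[-1,0,8,0,0,0,0]]]'; python3 -m handwheel '[[[-1,0,0.8,0,0,0,0],[-1,0,1.6,0,0,0,0],[-1,0,2.4,0,0,0,0],[-1,0,3,0,0,0,0],[-1,0,3.4,0,0,0,0],[-1,0,3.6,0,0,0,0],[-1,0,3.6,0,0,0,0],[-1,0,2.8,0,0,0,0],[-1,0,1.5,0,0,0,0],[-1,0,0,-2,0,0,0]]]';  python3 -m handwheel '[[[-1,0,-2,-4,0,0,0],[-1,0,-5,-9,0,0,0],[-1,0,-10,-13,0,0,0],[-1,0,-15,-16,0,0,0],[-1,0,-20,-18,0,0,0],[-1,0,-25,-18,0,0,0],[-1,0,-25,-18,0,0,0],[-1,0,-25,-18,0,0,0],[-1,0,-25,-18,0,0,0],[-1,0,-25,-18,0,0,0]]]'; python3 - <<'E'
from h import *
goto(.511,.216,.007,85.2)
for n in ("scene","top"):
  c=camera(n);f=c["frame"];cv2.imwrite(f"pics/{n}_end.png",f)
  if n=="scene":
   for ce,s in blobs(c,(0,0,170),(179,45,255),40,600):
    p=ray(c,[ce],.016)[0]
    if .45<p[0]<.68 and -.2<p[1]<.35: print(n,ce.round(0),s,p.round(3))
E
```

```text
time_s: 24.45
eef_pos: [0.5083, 0.1793, 0.0078]
eef_rot: [-0.0, 0.043, 0.999, 0.0]
wrist_force: [-0.2, -0.1, -0.3]
opening: -0.005
grasp_force: 0.1
time_s: 25.7
eef_pos: [0.5066, 0.1773, 0.0266]
eef_rot: [-0.002, 0.043, 0.999, -0.0]
wrist_force: [0.4, 1.3, 0.5]
opening: 0.003
grasp_force: 0.0
time_s: 26.95
eef_pos: [0.487, -0.0693, 0.2076]
eef_rot: [-0.0, 0.042, 0.999, 0.0]
wrist_force: [0.5, -1.2, -0.9]
opening: -0.002
grasp_force: 0.0
t 26.95 at [ 0.487  -0.0693  0.2076] yaw 85.2 tilt [-0.  0. -1.] open -0.0017350495009516979 F [ 0.5 -1.2 -0.9] shift [-0.03 28.62 20.07] turn 0.0
scene [374. 152.] [366 147  17  12 148] [0.515 0.248 0.016]
scene [398. 158.] [390 153  17  12 154] [0.566 0.268 0.016]
scene [412. 175.] [403 169  18  13 169] [0.616 0.248 0.016]
scene [245. 277.] [234 269  23  19 319] [ 0.539 -0.157  0.016]
```

View pics/scene_end.png

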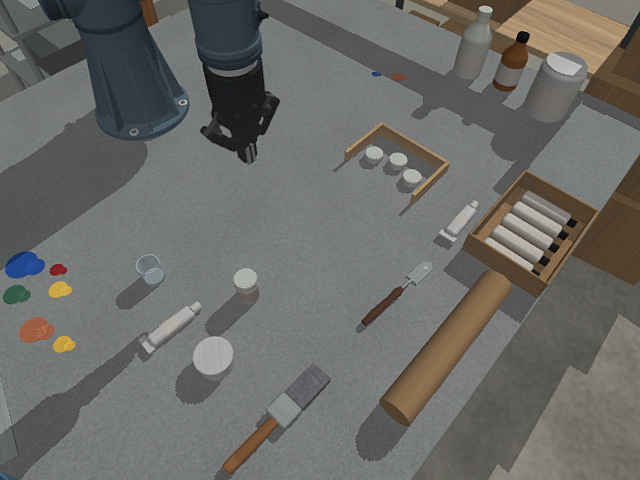

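All three lids lie flat inside the tray, at (374,153), (398,160) and (412,177). The closed jar at (245,283) and the other bystanders are where they were at the start, and the arm is clear. Handing in.

```bash
python3 -c "
from bench import ctrl
print(ctrl.hand_in())"
```

```text
the job is handed in; nothing more can be done
None
```

The three loose lids are swept flat and fully inside the tray, nothing else has moved, the arm is clear, and the job was handed in at about 27 s of robot time.

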